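# Find the heavy side of a loaded vacuum drum on its rotary feedthrough

## Task

Lever the clear dust cover of the drum rig open with the flat scraper, its blade in the slot at the foot of the cover's front wall, until the cover lies right back, and lay the scraper down flat on the bench. Then take the crank by its black handle and crank the drum round to feel which side of the closed drum is heavy: the seal drags, so the drum stays wherever it is left. Finish while still gripping the handle, holding the drum still with its heavy side straight down, ready for the trim weight; leave the other things where they are.

Things in the scene. Friction and masses are not known exactly. Their poses are not given: they have to be found in the camera images.
- rig: drum rig, fixed on the bench: aluminium base plate 220 x 136 mm on rubber feet, top face 22 mm above the bench. Origin at bench level under the plate's centre; own x points from its front edge (x = -110 mm, robot's side) to its back, y left, z up. A shaft runs along x, 110 mm above the bench, through an upright (x = 9 to 45 mm, up to 142 mm high); crank in front of it, drum behind
- drum_centre (a point): centre of the closed aluminium drum on the shaft behind the upright (rig x = 69 mm): 76 mm across, 40 mm long. A load sits off-centre inside, out of sight, at any angle to the crank: its side is the heavy side
- cover (a joint): opening of the clear dust cover, rad: 0 shut, 1.6 fully open (stop). A hood open below, 195 mm long, 124 wide, 141 high, walls 4 mm, standing on the base plate, front wall's outer face at rig x = -94 mm, so 16 mm of plate stand out as a ledge. It swings up and back; some 2.5 to 5 N lifts its front edge; past about 1.0 rad it falls open by itself, slowly (damped), and stays
- cover_hinge (a point): middle of the cover's hinge line, which runs along rig y at rig x = +101 mm, 22 mm above the bench (fixed)
- slot (a point): middle of the pry slot in the foot of the cover's front wall, on its outer face (moves with the cover): 46 mm wide (rig y = -50 to -4 mm when shut), 7 mm high, from the base plate's top (22 mm) to 29 mm above the bench; behind it 30 mm are empty over the whole height. At the start the crank handle is on the left (rig y over 14 mm), clear of the slot
- scraper: flat scraper, 155 mm long, 70 g: wooden handle 80 x 22 x 18 mm, steel blade 20 mm wide, 2 mm thick, 60 mm long. Origin: underside of the handle, 5 mm behind its blade end. Own x points to the blade's end at x = +80 mm; handle from x = -75 to +5 mm; blade 7 to 9 mm above the handle's underside. It lies flat, handle on the bench, z up
- crank (a joint): angle of crank and drum, rad, endless: 0 with the handle straight above the shaft, growing right-handed about rig x (top toward rig -y). The seal's drag of 0.17 N m is the same at all angles and holds the drum anywhere; the load adds or takes off up to 0.11 to 0.16 N m, most when the heavy side is level with the shaft, so the push at the handle goes between about 0.3 and 9 N
- grip (a point): grip point on the axis of the crank's black revolving handle: 16 mm thick, 49 mm long, parallel to rig x from x = -64 to -15 mm (grip point at -42 mm), 35 mm off the shaft's axis. It turns freely on its pin, so a gripper keeps its direction while going round. Crank arm and hub (20 mm across) begin at rig x = -13 mm. Crank and handle are themselves balanced
- hub (a point): point on the shaft's axis, centre of the circle that grip goes round (fixed; rig x = -42 mm, 110 mm above the bench)
- screwdriver: bystander: screwdriver with a thick round handle, 191 mm long, 29 mm high, beside the scraper (middles 65 mm or more apart)
- spanner: bystander: combination spanner, 174 mm long, 8 mm thick, beside the scraper (middles 65 mm or more apart)
- reducer: bystander: conical steel pipe reducer, 55 mm across, 48 mm high, standing to the left of the rig's front edge

How it is judged (in metres and radians):
On the way, in this order (a step that is already met when the one before it is completed fails the run):
1. the cover is lifted by the scraper: open more than 0.15 rad while the scraper bears on it (value of joint cover above 0.15 rad and contact force between scraper and cover above 0.3 N), for 0.1 s.
2. the cover is open, more than 1.4 rad (value of joint cover above 1.4 rad), for 0.2 s.
3. the scraper lies flat on the bench, let go (height (world z) of scraper below 0.012 m and angle between scraper's own z axis and vertical below 0.15 rad and contact force between scraper and the fingers below 0.05 N and linear speed of scraper below 0.03 m/s), for 0.2 s.
4. the handle is held in the gripper and the crank has been turned, handle more than 55 mm from where it was (distance of grip from where it was at the start of the episode above 0.055 m and contact force between the fingers and handle above 0.5 N), for 0.05 s.
At the end, for the whole second after the job is handed in: The fingers grip the crank handle (more than 1 N) and hold the drum still (under 0.1 rad/s) with the drum's heavy side within 20 degrees of straight down; the cover is open (over 1.4 rad) and the scraper lies flat on the bench (z of ballast_c0 in the frame of rig below 0.0837 m and contact force between the fingers and handle above 1 N and velocity of joint crank between -0.1 and 0.1 rad/s and value of joint cover above 1.4 rad and height (world z) of scraper below 0.012 m and angle between scraper's own z axis and vertical below 0.15 rad and contact force between scraper and the fingers below 0.05 N); the arm keeps its last pose, push and grip.
It fails at once if the screwdriver, the spanner or the reducer is shoved more than 30 mm (distance of any of screwdriver, spanner, reducer from where it was at the start of the episode above 0.03 m).
It also fails if it takes over 72 s, if anything falls off the work surface, if the arm or the gripper's body presses on something with over 40 N, if the wrist force passes 120 N, or if a joint passes its speed limit or range.

## Robot

A 6-joint arm with a two-finger parallel gripper is mounted at the origin on a cart in front of the work surface, level with it; the furniture and walls round the work are solid. World frame = base frame: x ahead of the robot, y to its left, z up, the work surface at z = 0. Lengths are in mm, angles in rad, forces in N, time in s.
With the tool pointing down it reaches from about 400 to 925 mm from the base axis. Payload 12.5 kg.
Tool frame: the origin (TCP) lies on the mounting face of the last link; the fingertips stand 190 mm ahead of it and the grasp point (between the pads) lies 171 mm ahead of it; z points along the fingers, y is the line along which they close (so a half turn about z gives the same grasp; the last joint's range is limited). The gripper opens to 95 mm and grips with 3 to 60 N. Pads are 20 mm wide; open, the fingers measure 119 mm over their backs; the gripper's body (75 mm by 180 mm) begins 59 mm behind the grasp point.
Start: joints at [-1.299, 0.491, 1.559, -0, 1.092, -0.106], TCP at [230.567, -580.916, 404.761] pointing down, gripper open.
Joint ranges: [-3.1, 3.1], [-0.84, 2.19], [0.05, 2.79], [-1.13, 4.28], [0.06, 2.93], [-2.69, 2.69]. Speed limits (rad/s): [2.22, 2.22, 2.79, 3.14, 3.14, 3.14].

## Interface

Orientations are given as [roll, pitch, yaw] about the fixed x, y, z axes, in that order (R = Rz(yaw) Ry(pitch) Rx(roll)).
In Python, from cell import env gives the robot as it stands.
- The arm moves only by the tool carry_out, never from a script. Its argument "series" is a list of rows, each a list of 5 numbers: the shift along the tool's x, y, z in m, then the turn about the tool's z in degrees, then the opening, from 0 (shut) to 1 (fully open). A call has 1 to 20 rows; each row is the pose to reach, as a shift and turn from the pose commanded when the call began, along the tool's axes at that moment; what a row does not reach only later rows make up. A row lasts 1/8 s, in which the tool goes at most 62.5 mm and 10.7 degrees, less where a joint would pass 70% of its speed; a pose out of reach is approached as far as the arm can. A call with a gripper value outside its range is refused whole. The fingers move at their own pace and stop on an object; the grip force is fixed at half the most. Time passes only in rows, so rows that repeat a pose let the fingers close. It gives the time, the measured TCP pose, the force, the opening and the grip force at its end, in the units of the state.
- env.state(): the state, without advancing time (a new reading comes with each control period).
- env.read_camera(name): name is "side" or "top"; returns (picture, depth): 384x512x3 uint8, red, green, blue; 384x512 float32, mm along the optical axis (not along the pixel's ray), 0 where there is no reading.
- env.get_calibration(name): a dict with "intrinsics" (3x3 intrinsics, pixels), "cam_to_world" (4x4, takes a point from camera to world coordinates). Camera axes: x right, y up, looking along -z (the intrinsics and any distortion apply to the point x, -y, -z); pixel columns grow to the right and rows downward; lengths in mm; the calibration is good to about 2 mm. A picture is of the moment at which its call begins. get_calibration takes no time and is no camera call.
- env.job_done(): hands the job in; it is judged then, once.
The state is a dict: "t": time; "joints": joint angles; "qvel": joint speeds; "tau": joint torques, N m; "eef_pos": TCP position; "tcp_rot": TCP orientation; "ft_force": force on the tool from outside, world axes, zero at the start; "moment": the same for the moment, N m; "opening": opening from 0.0 (shut) to 1.0 (fully open); "grip_force": force on a finger pad.
Only numpy, scipy, OpenCV 4.12 (cv2) and the standard library are available. Lean on these libraries where they do the work, as an engineer would, in place of code of your own. Each camera call takes 0.05 s, during which the arm holds its last target. There are 200 camera calls.

## Working session

There is one attempt and no reset: what is moved stays moved. The work goes in short steps, Python scripts to look and compute and a tool call to move; the robot and the scene stay as the last step left them, time stands still between calls to the robot, and variables do not carry over. Pictures are saved under pics/ and viewed, at most 10 in all, crops included, and the job is handed in when it is done.

Besides the shell and the picture viewer there is one more tool, called after "Call:" as name([rows], argument=value, ...), one row to a line, values as JSON. carry_out: Moves the arm, as the interface text tells. Its arguments: {"type":"object","properties":{"series":{"type":"array","items":{"type":"array","items":{"type":"number"}}}},"required":["series"]}

```bash
mkdir -p pics; ls
python3 - <<'E'
from cell import env
import cv2, numpy as np
for n in ("side","top"):
    p,d=env.read_camera(n); cv2.imwrite(f"pics/{n}0.png",cv2.resize(p[:,:,::-1],None,fx=1.5,fy=1.5)); np.savez(f"{n}0.npz",p=p,d=d)
    c=env.get_calibration(n); print(n,c["intrinsics"],c["cam_to_world"],c.keys())
print(env.state())
E
```

```text
pics
side [[425.06313136   0.         258.63630119]
 [  0.         425.06313136 197.01138022]
 [  0.           0.           1.        ]] [[-5.92361714e-01 -6.71204319e-01  4.45637029e-01  1.03479391e+03]
 [ 8.05623195e-01 -4.87368736e-01  3.36812981e-01  6.34779202e+02]
 [-8.88077209e-03  5.58530641e-01  8.29436347e-01  1.05669051e+03]
 [ 0.00000000e+00  0.00000000e+00  0.00000000e+00  1.00000000e+00]] dict_keys(['intrinsics', 'cam_to_world'])
top [[401.39924927   0.         257.70196286]
 [  0.         401.39924927 193.48312091]
 [  0.           0.           1.        ]] [[ 2.83766894e-02  9.91699876e-01 -1.25403825e-01  4.10015885e+02]
 [-9.99559478e-01  2.92427653e-02  5.07048281e-03  2.37192424e+02]
 [ 8.69555181e-03  1.25204698e-01  9.92092824e-01  9.96457062e+02]
 [ 0.00000000e+00  0.00000000e+00  0.00000000e+00  1.00000000e+00]] dict_keys(['intrinsics', 'cam_to_world'])
{'t': 0.1, 'joints': array([-1.29859275e+00,  4.91494778e-01,  1.55937749e+00, -5.33116744e-06,
        1.09171812e+00, -1.05613564e-01]), 'qvel': array([-0.00130102, -0.00287141, -0.00082931,  0.00061   ,  0.00168872,
        0.00043706]), 'tau': array([ 3.51497685e-03, -6.13620615e+01, -2.58606005e+01,  6.94848737e-02,
        4.69934859e-02, -4.84195459e-05]), 'eef_pos': array([ 230.5637039 , -580.89003288,  404.22668427]), 'tcp_rot': array([-3.14059997e+00, -1.00476979e-04,  3.77819553e-01]), 'ft_force': array([ 0.44848053,  0.762647  , -0.10845427]), 'moment': array([ 0.02612015,  0.01825922, -0.02899539]), 'grip_force': 0.0, 'opening': 0.995843762065416}
```

View pics/side0.png

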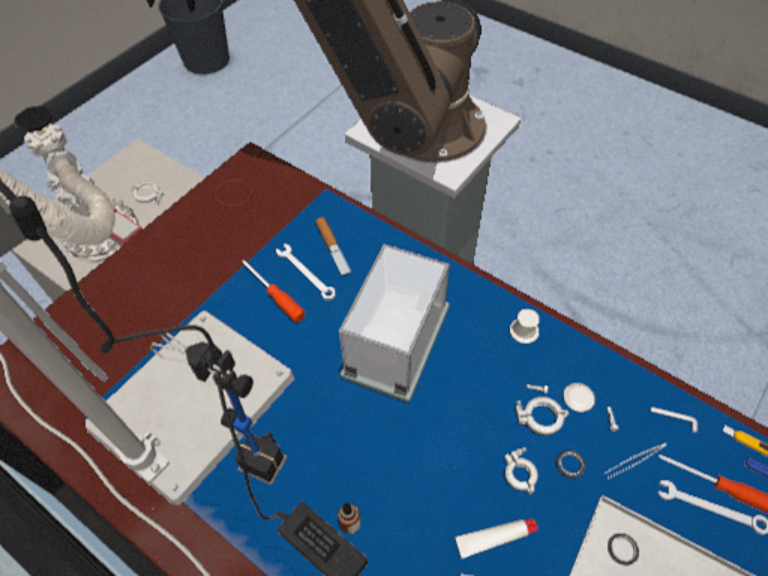

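View pics/top0.png

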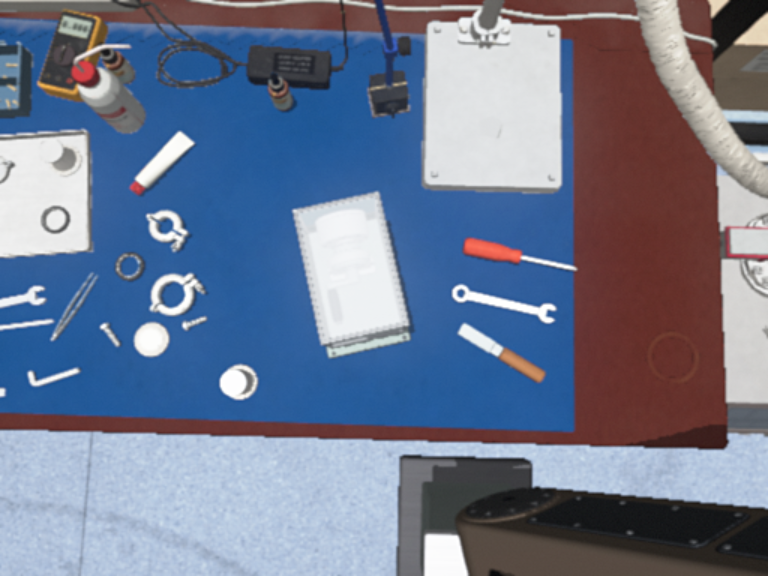

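Top view (1.5x): the scraper runs from blade tip (462,328) to handle end (543,378), with the spanner above it at (505,303). The cover spans about (295,195) to (410,350), and its ledge is at (330,355)-(409,338). Next I'll zoom in on the rig and measure the scraper.

```bash
cat > h.py <<'E'
import numpy as np, cv2
from cell import env
def load(n,k): z=np.load(f"{n}{k}.npz"); return z["p"],z["d"]
def ray(n,uv):
    c=env.get_calibration(n);K=c["intrinsics"];T=c["cam_to_world"]
    uv=np.atleast_2d(uv).astype(float)
    d=np.c_[(uv[:,0]-K[0,2])/K[0,0],-(uv[:,1]-K[1,2])/K[1,1],-np.ones(len(uv))]@T[:3,:3].T
    return T[:3,3],d
def onplane(n,uv,z):
    o,d=ray(n,uv); return o+d*((z-o[2])/d[:,2])[:,None]
def proj(n,P):
    c=env.get_calibration(n);K=c["intrinsics"];T=c["cam_to_world"]
    q=(np.atleast_2d(P)-T[:3,3])@T[:3,:3]
    return np.c_[K[0,2]+K[0,0]*q[:,0]/-q[:,2],K[1,2]-K[1,1]*q[:,1]/-q[:,2]]
E
python3 - <<'E'
from h import *
p,d=load("top",0)
hsv=cv2.cvtColor(p,cv2.COLOR_RGB2HSV)
r=np.zeros(p.shape[:2],bool); r[210:260,300:370]=1
blue=(hsv[...,0]>95)&(hsv[...,0]<125)&(hsv[...,1]>120)
m=((~blue)&r).astype(np.uint8)
n,l,s,c=cv2.connectedComponentsWithStats(m)
print(s,c)
wood=((hsv[...,0]<25)&(hsv[...,1]>110)&r)
for nm,mm,z in (("wood",wood,18),):
    v,u=np.nonzero(mm); P=onplane("top",np.c_[u,v],z)[:,:2]
    R=cv2.minAreaRect(P.astype(np.float32)); print(nm,len(u),R,P.mean(0)); print(cv2.boxPoints(R))
# whole scraper component
i=1+np.argmax(s[1:,4]); 
for i in range(1,n):
    if s[i,4]<60: continue
    v,u=np.nonzero(l==i);P=onplane("top",np.c_[u,v],10)[:,:2];R=cv2.minAreaRect(P.astype(np.float32));print(i,R,P.mean(0))
a=cv2.resize(p[120:245,185:285],None,fx=4,fy=4,interpolation=cv2.INTER_CUBIC)
q,_=load("side",0)
b=cv2.resize(q[155:275,215:310],None,fx=4.16,fy=4.16,interpolation=cv2.INTER_CUBIC)
h=min(a.shape[0],b.shape[0]); cv2.imwrite("pics/crop.png",np.hstack([a[:h],b[:h]])[:,:,::-1]); print(h,a.shape,b.shape)
E
```

```text
[[     0      0    512    384 195921]
 [   358    210     12      6     51]
 [   305    215     59     41    636]] [[255.21655667 191.35358129]
 [363.78431373 212.39215686]
 [334.13207547 234.92924528]]
wood 235 ((418.4516906738281, 10.474918365478516), (74.75765991210938, 18.293487548828125), 59.9726448059082) [418.58598836  10.58670862]
[[391.8277   -17.31002 ]
 [407.66595  -26.464325]
 [445.07568   38.259857]
 [429.23743   47.41416 ]]
2 ((438.2156982421875, 42.613670349121094), (158.7394256591797, 24.406641006469727), 60.14787673950195) [438.01301484  42.22511717]
499 (500, 400, 3) (499, 395, 3)
```

View pics/crop.png

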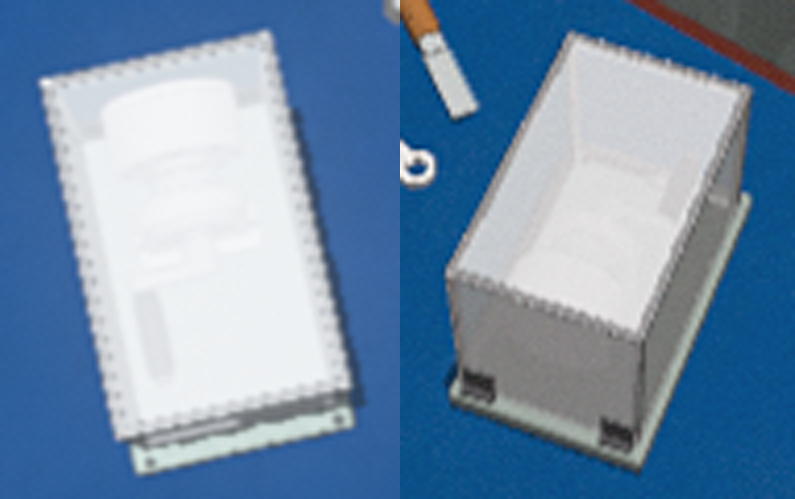

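The crop's left panel (top view) shows the plate's front corners at crop pixels (137,475) and (353,425), and the cover's top corners at (42,80), (270,35), (118,438) and (350,390). The right panel (side view) shows the rear plate corners at (450,400) and (640,468), and the front-left plate corner at (748,197).

Run:
```python
from h import *
T=lambda x,y:(185+(x-1.5)/4,120+(y-1.5)/4)
S=lambda x,y:(215+(x-400-1.5)/4.16,155+(y-1.5)/4.16)
pf=onplane("top",[T(137,475),T(353,425)],22)[:,:2]
ps=onplane("side",[S(450,401),S(640,468),S(748,197)],22)[:,:2]
ct=onplane("top",[T(42,80),T(270,35),T(118,438),T(350,390)],163)[:,:2]
cs=onplane("side",[S(573,36),S(750,90),S(450,272),S(640,335)],163)[:,:2] # FR, FL, BR, BL
print(pf,ps,ct,cs,sep="\n")
# plate: FL,FR ; rear R, rear L, FL ; cover: BL,BR,FL,FR ; FR,FL,BR,BL
loc=[(-110,68),(-110,-68),(110,-68),(110,68),(-110,68),(101,62),(101,-62),(-94,62),(-94,-62),(-94,-62),(-94,62),(101,-62),(101,62)]
L=np.array(loc,float);W=np.r_[pf,ps,ct,cs]
def fit(L,W):
    l=L-L.mean(0);w=W-W.mean(0)
    a=np.arctan2((l[:,0]*w[:,1]-l[:,1]*w[:,0]).sum(),(l*w).sum())
    R=np.array([[np.cos(a),-np.sin(a)],[np.sin(a),np.cos(a)]])
    return a,W.mean(0)-R@L.mean(0),R
for idx in (range(13),[0,1,2,3,4],[0,1,5,6,7,8],[2,3,4,9,10,11,12]):
    idx=list(idx);a,t,R=fit(L[idx],W[idx]);print(a,np.degrees(a),t); print(np.round(W[idx]-(L[idx]@R.T+t),1).tolist())
```

```text
[[421.38569389 322.68824424]
 [455.19392431 193.21545512]]
[[671.66913115 248.98740773]
 [637.48678736 376.1278713 ]
 [425.17646832 318.32250187]]
[[626.81158867 369.19527819]
 [655.16036872 248.82119712]
 [438.45705023 320.89696208]
 [466.75030126 201.56626696]]
[[470.72103999 202.16150111]
 [440.14952129 318.13946145]
 [655.33230003 248.76364966]
 [623.96585147 363.474609  ]]
0.2501112421213286 14.330318582326793 [544.96456819 283.59786122]
[[-0.2, 0.4], [-0.0, 2.7], [3.3, 4.0], [2.8, -0.6], [3.6, -3.9], [-0.7, 0.5], [-3.0, 0.3], [-0.1, 0.5], [-2.5, 1.3], [1.5, 1.9], [1.6, -2.3], [-2.8, 0.2], [-3.5, -5.2]]
0.25645038523704583 14.6935247285868 [546.91254369 284.29333447]
[[-1.9, 0.5], [-2.6, 2.6], [1.1, 2.6], [1.4, -1.8], [1.9, -3.8]]
0.24538828259028417 14.059712934386859 [543.93129997 284.40460008]
[[0.7, -1.0], [1.4, 1.5], [-0.0, 0.1], [-1.8, 0.0], [0.8, -0.8], [-1.1, 0.1]]
0.25814369438678736 14.790544196277875 [545.99560497 282.65352253]
[[2.0, 4.0], [2.5, -0.4], [2.9, -2.0], [-0.2, 3.5], [0.9, -0.5], [-4.1, 0.3], [-3.9, -4.9]]
```

```bash
cat >> h.py <<'E'
def shift(cur,tgts):
    """cur=(x,y,z,yawdeg) commanded; tgts list of same -> rows in tool axes (m, deg)"""
    a=np.radians(cur[3]);ex=np.array([np.cos(a),np.sin(a)]);ey=np.array([np.sin(a),-np.cos(a)])
    for t in tgts:
        d=np.array(t[:2])-cur[:2]; print(t,"->",np.round([d@ex/1e3,d@ey/1e3,(cur[2]-t[2])/1e3,cur[3]-t[3]],4).tolist())
E
python3 - <<'E'
from h import *
c=(230.57,-580.92,404.76,np.degrees(.3778))
shift(c,[(420,-250,350,40),(433.5,35.4,260,60.1),(433.5,35.4,192.5,60.1)])
E
```

```text
(420, -250, 350, 40) -> [0.2981, -0.2377, 0.0548, -18.3537]
(433.5, 35.4, 260, 60.1) -> [0.416, -0.498, 0.1448, -38.4537]
(433.5, 35.4, 192.5, 60.1) -> [0.416, -0.498, 0.2123, -38.4537]
```

Call:
carry_out([
  [0.298, -0.238, 0.055, -18, 0.5],
  [0.298, -0.238, 0.055, -18, 0.5],
  [0.298, -0.238, 0.055, -18, 0.5],
  [0.298, -0.238, 0.055, -18, 0.5],
  [0.298, -0.238, 0.055, -18, 0.5],
  [0.298, -0.238, 0.055, -18, 0.5],
  [0.416, -0.498, 0.145, -38.5, 0.5],
  [0.416, -0.498, 0.145, -38.5, 0.5],
  [0.416, -0.498, 0.145, -38.5, 0.5],
  [0.416, -0.498, 0.145, -38.5, 0.5],
  [0.416, -0.498, 0.145, -38.5, 0.5],
  [0.416, -0.498, 0.145, -38.5, 0.5],
  [0.416, -0.498, 0.145, -38.5, 0.5],
])

```text
t: 1.72
eef_pos: [433.6, 35.2, 259.7]
tcp_rot: [-3.142, 0.0, 1.051]
ft_force: [0.0, 0.0, 0.8]
opening: 0.5
grip_force: 0.0
```

Call:
carry_out([
  [0, 0, 0.04, 0, 0.5],
  [0, 0, 0.055, 0, 0.5],
  [0, 0, 0.067, 0, 0.5],
  [0, 0, 0.067, 0, 0.5],
  [0, 0, 0.067, 0, 0.0],
  [0, 0, 0.067, 0, 0.0],
  [0, 0, 0.067, 0, 0.0],
  [0, 0, 0.067, 0, 0.0],
  [0, 0, 0.067, 0, 0.0],
])

```text
t: 2.85
eef_pos: [433.6, 35.4, 193.1]
tcp_rot: [3.141, -0.0, 1.05]
ft_force: [-1.5, -1.3, 6.9]
opening: 0.23
grip_force: 30.0
```

Run:
```python
from h import *
c=(433.6,35.4,193,60.15)
shift(c,[(433.5,35.4,260,60.1),(380,110,260,40),(353.1,207.1,250,14.3)])
```

```text
(433.5, 35.4, 260, 60.1) -> [-0.0, -0.0001, -0.067, 0.05]
(380, 110, 260, 40) -> [0.038, -0.0836, -0.067, 20.15]
(353.1, 207.1, 250, 14.3) -> [0.1089, -0.1553, -0.057, 45.85]
```

Call:
carry_out([
  [0, 0, -0.03, 0, 0],
  [0, 0, -0.067, 0, 0],
  [0.063, -0.081, -0.067, 10, 0],
  [0.063, -0.081, -0.067, 20, 0],
  [0.063, -0.081, -0.067, 28, 0],
  [0.109, -0.155, -0.057, 38, 0],
  [0.109, -0.155, -0.057, 45.9, 0],
  [0.109, -0.155, -0.057, 45.9, 0],
  [0.109, -0.155, -0.057, 45.9, 0],
  [0.109, -0.155, -0.057, 45.9, 0],
])

```text
t: 4.1
eef_pos: [353.8, 206.5, 249.8]
tcp_rot: [3.142, -0.0, 0.249]
ft_force: [0.5, -0.4, -0.4]
opening: 0.228
grip_force: 29.9
```

Run:
```python
from h import *
for n in ("side","top"):
    p,d=env.read_camera(n); np.savez(f"{n}1.npz",p=p,d=d)
    if n=="top": a=cv2.resize(p[150:290,190:330],None,fx=2.85,fy=2.85,interpolation=cv2.INTER_CUBIC)
    else: b=cv2.resize(p[100:240,215:355],None,fx=2.85,fy=2.85,interpolation=cv2.INTER_CUBIC)
cv2.imwrite("pics/s1.png",np.hstack([a,b])[:,:,::-1]); print(a.shape)
```

```text
(399, 399, 3)
```

View pics/s1.png

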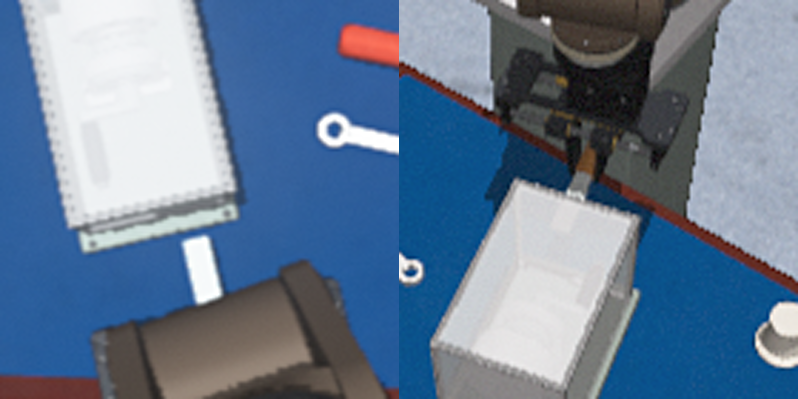

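The blade tip is visible at crop (197,238), pointing at the ledge, and the scraper looks level. I'll check the tip in the rig frame.

```bash
cat >> h.py <<'E'
RA=.25;RT=np.array([545,284.])
RR=np.array([[np.cos(RA),-np.sin(RA)],[np.sin(RA),np.cos(RA)]])
def w2r(P): return (np.asarray(P)[...,:2]-RT)@RR
def r2w(P): return np.asarray(P)@RR.T+RT
E
python3 - <<'E'
from h import *
d=np.load("top1.npz")["d"]
p=np.load("top1.npz")["p"].astype(int)
P=onplane("top",[(259.1-.2,233.5-.2)],65.7); print(P,w2r(P))
m=np.zeros(d.shape,bool); m[230:260,250:272]=(p[230:260,250:272].min(2)>150)
v,u=np.nonzero(m);Q=w2r(onplane("top",np.c_[u,v],65.7));print(len(u),cv2.minAreaRect(Q.astype(np.float32)))
for r in range(234,256,3):
    k=v==r; print(r,u[k].min(),u[k].max(),np.median(d[r,u[k]]), (lambda uu,z:(lambda T,o,dd:(o+dd*z)[2])(None,*[x if i==0 else x[0] for i,x in enumerate(ray("top",(uu,r)))]))(u[k].mean(),np.median(d[r,u[k]])))
E
```

```text
[[435.14216873 227.04192898  65.7       ]] [[-120.53426962  -28.00812011]]
222 ((-138.95635986328125, -25.50918197631836), (63.96312713623047, 26.034425735473633), 6.671398639678955)
234 255 263 925.0014 67.10560388296653
237 255 263 925.747 65.49021330138385
240 255 264 924.4265 65.96312446920615
243 256 265 924.3414 65.20388807946358
246 257 265 923.0487 65.65246190648509
249 257 266 922.3206 65.53358576393089
252 258 267 920.31116 66.7205340060292
255 259 263 916.58795 69.59437857581997
```

Call:
carry_out([
  [0, 0, 0.02, 0, 0],
  [0, 0, 0.0393, 0, 0],
  [0, 0, 0.0393, 0, 0],
  [0, 0, 0.0393, 0, 0],
  [0.015, 0, 0.0393, 0, 0],
  [0.025, 0, 0.0393, 0, 0],
  [0.032, 0, 0.0393, 0, 0],
  [0.04, 0, 0.0393, 0, 0],
  [0.046, 0, 0.0393, 0, 0],
  [0.051, 0, 0.0393, 0, 0],
  [0.051, 0, 0.0393, 0, 0],
])

```text
t: 5.58
eef_pos: [403.0, 219.7, 210.3]
tcp_rot: [3.141, -0.0, 0.249]
ft_force: [-0.3, 0.7, -0.9]
opening: 0.227
grip_force: 29.9
```

Call:
carry_out([
  [0, 0, -0.005, 0, 0],
  [0, 0, -0.01, 0, 0],
  [0, 0, -0.016, 0, 0],
  [0, 0, -0.022, 0, 0],
  [0.001, 0, -0.031, 0, 0],
  [0.002, 0, -0.04, 0, 0],
  [0.004, 0, -0.049, 0, 0],
  [0.006, 0, -0.058, 0, 0],
  [0.006, 0, -0.058, 0, 0],
])

```text
t: 6.7
eef_pos: [408.7, 221.1, 269.1]
tcp_rot: [-3.142, -0.001, 0.249]
ft_force: [0.5, 0.0, -1.8]
opening: 0.23
grip_force: 29.9
```

Run:
```python
from h import *
for n in ("side","top"):
    p,d=env.read_camera(n); np.savez(f"{n}2.npz",p=p,d=d)
    if n=="top": a=cv2.resize(p[110:250,180:320],None,fx=2.85,fy=2.85,interpolation=cv2.INTER_CUBIC)
    else: b=cv2.resize(p[100:280,205:385],None,fx=2.217,fy=2.217,interpolation=cv2.INTER_CUBIC)
cv2.imwrite("pics/s2.png",np.hstack([a,b])[:,:,::-1]); print(a.shape)
```

```text
(399, 399, 3)
```

View pics/s2.png

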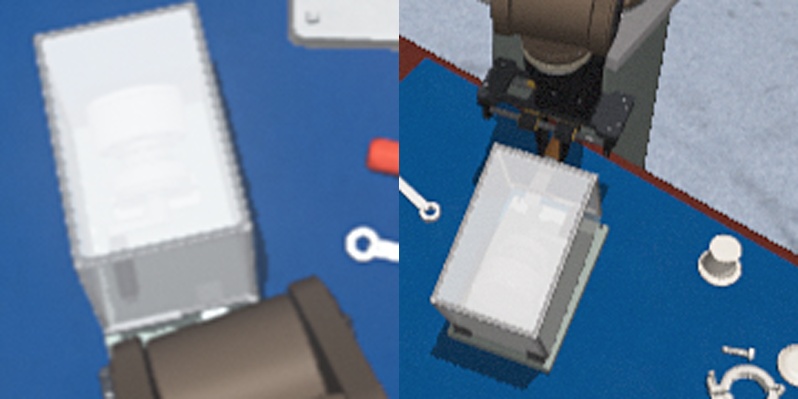

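The cover's front is lifted on the blade: the left panel shows the front wall tilted back, and the right panel shows the cover raised off the plate. Continuing along the arc.

Call:
carry_out([
  [0.005, 0, -0.014, 0, 0],
  [0.01, 0, -0.027, 0, 0],
  [0.016, 0, -0.04, 0, 0],
  [0.023, 0, -0.051, 0, 0],
  [0.031, 0, -0.062, 0, 0],
  [0.04, 0, -0.073, 0, 0],
  [0.05, 0, -0.083, 0, 0],
  [0.061, 0, -0.092, 0, 0],
  [0.068, 0, -0.097, 0, 0],
  [0.076, 0, -0.102, 0, 0],
  [0.084, 0, -0.107, 0, 0],
  [0.092, 0, -0.111, 0, 0],
  [0.1, 0, -0.115, 0, 0],
  [0.109, 0, -0.118, 0, 0],
  [0.118, 0, -0.121, 0, 0],
  [0.118, 0, -0.121, 0, 0],
  [0.118, 0, -0.121, 0, 0],
  [0.118, 0, -0.121, 0, 0],
])

```text
t: 9.05
eef_pos: [522.7, 250.1, 389.4]
tcp_rot: [3.142, 0.0, 0.249]
ft_force: [0.3, 0.3, -0.5]
opening: 0.231
grip_force: 30.0
```

Run:
```python
from h import *
for n in ("side","top"):
    p,d=env.read_camera(n); np.savez(f"{n}3.npz",p=p,d=d)
    if n=="top": a=cv2.resize(p[60:260,170:370],None,fx=2,fy=2,interpolation=cv2.INTER_CUBIC)
    else: b=cv2.resize(p[100:300,175:375],None,fx=2,fy=2,interpolation=cv2.INTER_CUBIC)
cv2.imwrite("pics/s3.png",np.hstack([a,b])[:,:,::-1]); print(a.shape)
```

```text
(400, 400, 3)
```

View pics/s3.png

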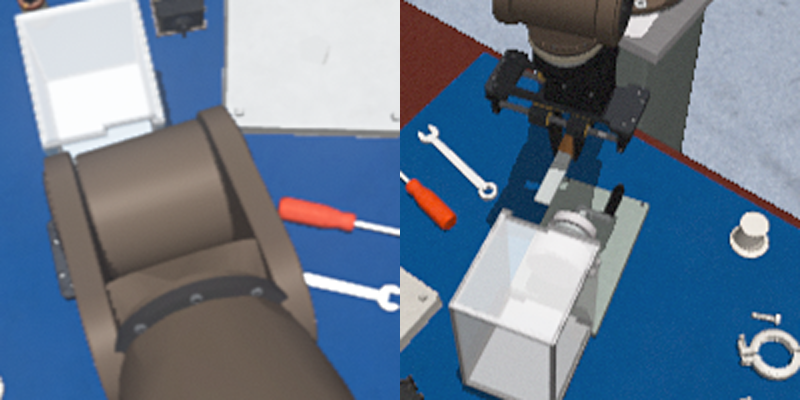

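Right panel: the cover lies right back, and the black crank handle is exposed at (613,198) on the rig's left. Next I return the scraper to its original, known-free spot.

Run:
```python
from h import *
c=(522.7,250.1,389.6,14.27)
shift(c,[(430,140,389,30),(433.6,35.4,260,60.15),(433.6,35.4,193.5,60.15)])
```

```text
(430, 140, 389, 30) -> [-0.117, 0.0839, 0.0006, -15.73]
(433.6, 35.4, 260, 60.15) -> [-0.1393, 0.1861, 0.1296, -45.88]
(433.6, 35.4, 193.5, 60.15) -> [-0.1393, 0.1861, 0.1961, -45.88]
```

Call:
carry_out([
  [-0.117, 0.084, 0, -8, 0],
  [-0.117, 0.084, 0, -16, 0],
  [-0.117, 0.084, 0, -24, 0],
  [-0.139, 0.186, 0.05, -34, 0],
  [-0.139, 0.186, 0.1, -44, 0],
  [-0.139, 0.186, 0.13, -45.9, 0],
  [-0.139, 0.186, 0.13, -45.9, 0],
  [-0.139, 0.186, 0.16, -45.9, 0],
  [-0.139, 0.186, 0.185, -45.9, 0],
  [-0.139, 0.186, 0.191, -45.9, 0],
  [-0.139, 0.186, 0.196, -45.9, 0],
  [-0.139, 0.186, 0.196, -45.9, 0],
])

```text
t: 10.65
eef_pos: [434.3, 35.9, 194.3]
tcp_rot: [3.14, -0.001, 1.05]
ft_force: [-0.8, 0.3, -1.5]
opening: 0.231
grip_force: 30.0
```

Call:
carry_out([
  [0, 0, 0.001, 0, 0],
  [0, 0, 0.001, 0, 0],
  [0, 0, 0.001, 0, 0.5],
  [0, 0, 0.001, 0, 0.5],
  [0, 0, 0.001, 0, 0.5],
  [0, 0, -0.03, 0, 0.5],
  [0, 0, -0.07, 0, 0.5],
  [0, 0, -0.12, 0, 0.5],
  [0, 0, -0.17, 0, 0.5],
  [0, 0, -0.17, 0, 0.5],
  [0, 0, -0.17, 0, 0.5],
])

```text
t: 12.02
eef_pos: [433.7, 35.7, 363.0]
tcp_rot: [-3.141, 0.0, 1.05]
ft_force: [-0.2, -0.6, 0.3]
opening: 0.502
grip_force: 0.0
```

Run:
```python
from h import *
for n in ("side","top"):
    p,d=env.read_camera(n); np.savez(f"{n}4.npz",p=p,d=d)
    if n=="top": a=cv2.resize(p[100:300,180:380],None,fx=2,fy=2,interpolation=cv2.INTER_CUBIC)
    else: b=cv2.resize(p[140:280,215:355],None,fx=4,fy=4,interpolation=cv2.INTER_CUBIC)[:400,:400]
cv2.imwrite("pics/s4.png",np.hstack([a,b])[:,:,::-1]); print(a.shape,env.state()["ft_force"])
```

```text
(400, 400, 3) [-0.3073459   0.67865636 -0.41249239]
```

View pics/s4.png

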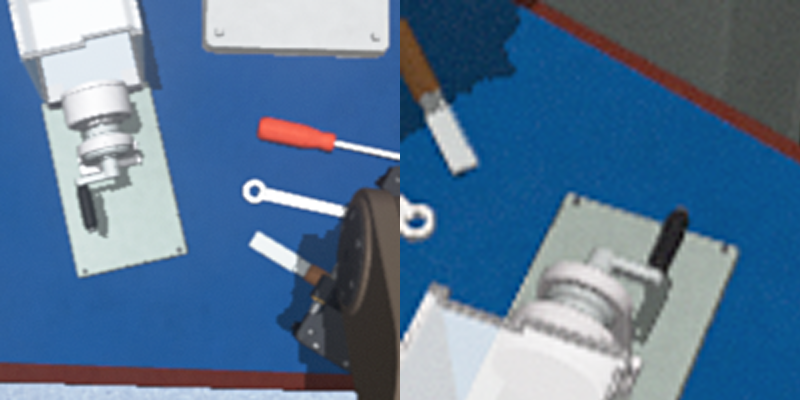

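The scraper lies on the bench at its old spot, (250,238)-(325,280) in the left panel. The cover is open, and the black handle runs (82,187)-(93,230) in the top view and (683,210)-(655,265) in the side view.

Run:
```python
from h import *
T=lambda x,y:(180+(x-.5)/2,100+(y-.5)/2)
S=lambda x,y:(215+(x-400-1.5)/4,140+(y-1.5)/4)
print("plate FL,FR top",w2r(onplane("top",[T(80,276),T(186,253)],22)),"side",w2r(onplane("side",[S(738,246),S(571,196)],22)))
seg={}
for n,(r0,r1,c0,c1) in {"top":(185,222,212,235),"side":(188,212,272,290)}.items():
    p,d=load(n,4); m=np.zeros(d.shape,np.uint8); m[r0:r1,c0:c1]=(p[r0:r1,c0:c1].max(2)<75)
    k,l,s,c=cv2.connectedComponentsWithStats(m); i=1+np.argmax(s[1:,4]); v,u=np.nonzero(l==i)
    X=np.c_[u,v].astype(float); mu=X.mean(0); w=np.linalg.svd(X-mu)[2][0]; t=(X-mu)@w
    if w[1]<0: w=-w;t=-t
    e=(mu+w*t.min(),mu+w*t.max()); seg[n]=(mu,w,e); print(n,len(u),s[i],e)
# plane through each camera: normal; axis line = intersection
N=[];O=[]
for n in seg:
    o,d=ray(n,np.array(seg[n][2])); N.append(np.cross(d[0],d[1])/np.linalg.norm(np.cross(d[0],d[1])));O.append(o)
D=np.cross(*N);D/=np.linalg.norm(D);P=np.linalg.lstsq(np.array([*N,D]),np.array([N[0]@O[0],N[1]@O[1],D@np.array([460,290,110])]),rcond=None)[0]
print("axis dir",D,np.degrees(np.arctan2(D[1],D[0])),"pt",P)
for n in seg:
    for e in seg[n][2]:
        o,d=ray(n,e);A=np.c_[D,-d[0]];s=np.linalg.lstsq(A,o-P,rcond=None)[0];Q=P+D*s[0];print(n,Q,w2r(Q))
```

```text
plate FL,FR top [[-109.1976788    65.69978919]
 [-110.29162403  -65.24486042]] side [[-111.37003677   64.16050137]
 [-107.72890095  -65.62013528]]
top 65 [220 193   8  21  65] (array([221.1915823 , 192.95351159]), array([225.94163709, 212.52885199]))
side 78 [277 193  10  16  78] (array([284.95847736, 192.5618467 ]), array([278.8452178 , 207.09351474]))
axis dir [0.96239826 0.27047739 0.02513127] 15.697761928188408 pt [458.21697594 296.01321153 113.56295173]
top [520.21202403 313.4366207  115.18183902] [-16.73464132  34.65415085]
top [477.25580471 301.3639825  114.06011592] [-61.3422743   33.58436047]
side [475.05881247 300.74652843 114.00274549] [-63.62372795  33.52964613]
side [523.52044644 314.36643686 115.26823242] [-13.29902955  34.73654447]
```

Run:
```python
from h import *
c=(433.9,35.6,363.2,60.15)
g=r2w([-42,34.3]);print(g)
shift(c,[(*g,363,14.3),(*g,285,14.3)])
```

```text
[495.81972249 306.84272978]
(np.float64(495.81972248572276), np.float64(306.84272977598516), 363, 14.3) -> [0.2661, -0.0813, 0.0002, 45.85]
(np.float64(495.81972248572276), np.float64(306.84272977598516), 285, 14.3) -> [0.2661, -0.0813, 0.0782, 45.85]
```

Call:
carry_out([
  [0.1, -0.03, 0, 10, 0.5],
  [0.2, -0.06, 0, 20, 0.5],
  [0.266, -0.081, 0, 30, 0.5],
  [0.266, -0.081, 0, 40, 0.5],
  [0.266, -0.081, 0, 45.9, 0.5],
  [0.266, -0.081, 0, 45.9, 0.5],
  [0.266, -0.081, 0.03, 45.9, 0.5],
  [0.266, -0.081, 0.06, 45.9, 0.5],
  [0.266, -0.081, 0.078, 45.9, 0.5],
  [0.266, -0.081, 0.078, 45.9, 0.5],
  [0.266, -0.081, 0.078, 45.9, 0.5],
])

```text
t: 13.5
eef_pos: [496.4, 306.4, 285.6]
tcp_rot: [3.141, 0.0, 0.249]
ft_force: [0.7, -0.2, 0.1]
opening: 0.503
grip_force: 0.0
```

Call:
carry_out([
  [0, 0, 0, 0, 0],
  [0, 0, 0, 0, 0],
  [0, 0, 0, 0, 0],
  [0, 0, 0, 0, 0],
  [0, 0, 0, 0, 0],
  [0, 0, 0, 0, 0],
])

```text
t: 14.25
eef_pos: [496.1, 307.0, 285.6]
tcp_rot: [-3.141, -0.0, 0.249]
ft_force: [-2.3, 5.9, 1.3]
opening: 0.163
grip_force: 30.0
```

Run:
```python
import numpy as np
a0=-82.5
for k in range(12):
    b=a0+30*k
    r=[[0]+[round(35e-3*(np.sin(np.radians(b+s))-np.sin(np.radians(b))),4), round(-35e-3*(np.cos(np.radians(b+s))-np.cos(np.radians(b))),4),0,0] for s in (7.5,15,22.5,30)]
    print(b,r)
```

```text
-82.5 [[0, np.float64(0.0009), np.float64(-0.0045), 0, 0], [0, np.float64(0.0024), np.float64(-0.0088), 0, 0], [0, np.float64(0.0044), np.float64(-0.0129), 0, 0], [0, np.float64(0.0069), np.float64(-0.0167), 0, 0]]
-52.5 [[0, np.float64(0.003), np.float64(-0.0034), 0, 0], [0, np.float64(0.0065), np.float64(-0.0065), 0, 0], [0, np.float64(0.0103), np.float64(-0.009), 0, 0], [0, np.float64(0.0144), np.float64(-0.011), 0, 0]]
-22.5 [[0, np.float64(0.0043), np.float64(-0.0015), 0, 0], [0, np.float64(0.0088), np.float64(-0.0024), 0, 0], [0, np.float64(0.0134), np.float64(-0.0027), 0, 0], [0, np.float64(0.018), np.float64(-0.0024), 0, 0]]
7.5 [[0, np.float64(0.0045), np.float64(0.0009), 0, 0], [0, np.float64(0.0088), np.float64(0.0024), 0, 0], [0, np.float64(0.0129), np.float64(0.0044), 0, 0], [0, np.float64(0.0167), np.float64(0.0069), 0, 0]]
37.5 [[0, np.float64(0.0034), np.float64(0.003), 0, 0], [0, np.float64(0.0065), np.float64(0.0065), 0, 0], [0, np.float64(0.009), np.float64(0.0103), 0, 0], [0, np.float64(0.011), np.float64(0.0144), 0, 0]]
67.5 [[0, np.float64(0.0015), np.float64(0.
[... 758 characters left out ...]
 np.float64(-0.018), np.float64(0.0024), 0, 0]]
187.5 [[0, np.float64(-0.0045), np.float64(-0.0009), 0, 0], [0, np.float64(-0.0088), np.float64(-0.0024), 0, 0], [0, np.float64(-0.0129), np.float64(-0.0044), 0, 0], [0, np.float64(-0.0167), np.float64(-0.0069), 0, 0]]
217.5 [[0, np.float64(-0.0034), np.float64(-0.003), 0, 0], [0, np.float64(-0.0065), np.float64(-0.0065), 0, 0], [0, np.float64(-0.009), np.float64(-0.0103), 0, 0], [0, np.float64(-0.011), np.float64(-0.0144), 0, 0]]
247.5 [[0, np.float64(-0.0015), np.float64(-0.0043), 0, 0], [0, np.float64(-0.0024), np.float64(-0.0088), 0, 0], [0, np.float64(-0.0027), np.float64(-0.0134), 0, 0], [0, np.float64(-0.0024), np.float64(-0.018), 0, 0]]
```

Call:
carry_out([
  [0, 0.0009, -0.0045, 0, 0],
  [0, 0.0024, -0.0088, 0, 0],
  [0, 0.0044, -0.0129, 0, 0],
  [0, 0.0069, -0.0167, 0, 0],
])

```text
t: 14.75
eef_pos: [497.2, 302.0, 303.3]
tcp_rot: [-3.137, -0.002, 0.248]
ft_force: [-10.3, 22.0, 11.6]
opening: 0.158
grip_force: 30.0
```

Call:
carry_out([
  [0, 0.003, -0.0034, 0, 0],
  [0, 0.0065, -0.0065, 0, 0],
  [0, 0.0103, -0.009, 0, 0],
  [0, 0.0144, -0.011, 0, 0],
])

```text
t: 15.25
eef_pos: [500.6, 288.0, 316.1]
tcp_rot: [-3.137, -0.004, 0.249]
ft_force: [-13.8, 17.1, 30.1]
opening: 0.16
grip_force: 30.0
```

Run:
```python
import numpy as np
P=lambda a:np.array([-35*np.sin(np.radians(a)),35*np.cos(np.radians(a))])
cur=np.array([13.0,28.6])
ends=[-15]+list(range(15,346,30)); 
prev=-22.5
for e in ends:
    rows=[]
    n=3 if e==-15 else 4
    for s in np.linspace(prev,e,n+1)[1:]:
        d=P(s)-cur; rows.append([0,float(round(-d[0]/1e3,4)),float(round(-d[1]/1e3,4)),0,0])
    print(e,rows); cur=P(e);prev=e
```

```text
-15 [[0, 0.001, -0.0043, 0, 0], [0, 0.0025, -0.0048, 0, 0], [0, 0.0039, -0.0052, 0, 0]]
15 [[0, 0.0045, -0.0009, 0, 0], [0, 0.0091, -0.0012, 0, 0], [0, 0.0136, -0.0009, 0, 0], [0, 0.0181, -0.0, 0, 0]]
45 [[0, 0.0043, 0.0015, 0, 0], [0, 0.0084, 0.0035, 0, 0], [0, 0.0122, 0.006, 0, 0], [0, 0.0157, 0.0091, 0, 0]]
75 [[0, 0.003, 0.0034, 0, 0], [0, 0.0056, 0.0072, 0, 0], [0, 0.0076, 0.0114, 0, 0], [0, 0.0091, 0.0157, 0, 0]]
105 [[0, 0.0009, 0.0045, 0, 0], [0, 0.0012, 0.0091, 0, 0], [0, 0.0009, 0.0136, 0, 0], [0, -0.0, 0.0181, 0, 0]]
135 [[0, -0.0015, 0.0043, 0, 0], [0, -0.0035, 0.0084, 0, 0], [0, -0.006, 0.0122, 0, 0], [0, -0.0091, 0.0157, 0, 0]]
165 [[0, -0.0034, 0.003, 0, 0], [0, -0.0072, 0.0056, 0, 0], [0, -0.0114, 0.0076, 0, 0], [0, -0.0157, 0.0091, 0, 0]]
195 [[0, -0.0045, 0.0009, 0, 0], [0, -0.0091, 0.0012, 0, 0], [0, -0.0136, 0.0009, 0, 0], [0, -0.0181, -0.0, 0, 0]]
225 [[0, -0.0043, -0.0015, 0, 0], [0, -0.0084, -0.0035, 0, 0], [0, -0.0122, -0.006, 0, 0], [0, -0.0157, -0.0091, 0, 0]]
255 [[0, -0.003, -0.0034, 0, 0], [0, -0.0056, -0.0072, 0, 0], [0, -0.0076, -0.0114, 0, 0], [0, -0.0091, -0.0157, 0, 0]]
285 [[0, -0.0009, -0.0045, 0, 0], [0, -0.0012, -0.0091, 0, 0], [0, -0.0009, -0.0136, 0, 0], [0, -0.0, -0.0181, 0, 0]]
315 [[0, 0.0015, -0.0043, 0, 0], [0, 0.0035, -0.0084, 0, 0], [0, 0.006, -0.0122, 0, 0], [0, 0.0091, -0.0157, 0, 0]]
345 [[0, 0.0034, -0.003, 0, 0], [0, 0.0072, -0.0056, 0, 0], [0, 0.0114, -0.0076, 0, 0], [0, 0.0157, -0.0091, 0, 0]]
```

Call:
carry_out([
  [0, 0.001, -0.0043, 0, 0],
  [0, 0.0025, -0.0048, 0, 0],
  [0, 0.0039, -0.0052, 0, 0],
])

```text
t: 15.62
eef_pos: [502.4, 282.6, 319.2]
tcp_rot: [-3.141, -0.001, 0.248]
ft_force: [-3.5, 6.0, 10.8]
opening: 0.16
grip_force: 30.0
```

Call:
carry_out([
  [0, 0.0045, -0.0009, 0, 0],
  [0, 0.0091, -0.0012, 0, 0],
  [0, 0.0136, -0.0009, 0, 0],
  [0, 0.0181, 0, 0, 0],
])

```text
t: 16.12
eef_pos: [506.9, 264.6, 319.4]
tcp_rot: [-3.142, -0.001, 0.249]
ft_force: [-4.4, 1.7, 13.4]
opening: 0.159
grip_force: 30.0
```

Call:
carry_out([
  [0, 0.0043, 0.0007, 0, 0],
  [0, 0.0084, 0.0027, 0, 0],
  [0, 0.0122, 0.0052, 0, 0],
  [0, 0.0157, 0.0083, 0, 0],
])

```text
t: 16.62
eef_pos: [510.9, 249.3, 310.4]
tcp_rot: [3.142, -0.001, 0.249]
ft_force: [-2.6, 3.8, 6.9]
opening: 0.161
grip_force: 30.0
```

Call:
carry_out([
  [0, 0.003, 0.0034, 0, 0],
  [0, 0.0056, 0.0072, 0, 0],
  [0, 0.0076, 0.0114, 0, 0],
  [0, 0.0091, 0.0157, 0, 0],
])

```text
t: 17.12
eef_pos: [513.1, 240.5, 294.6]
tcp_rot: [3.141, -0.001, 0.249]
ft_force: [-1.1, 3.1, 7.8]
opening: 0.162
grip_force: 30.0
```

Call:
carry_out([
  [0, 0.0009, 0.0045, 0, 0],
  [0, 0.0012, 0.0091, 0, 0],
  [0, 0.0009, 0.0136, 0, 0],
  [0, 0, 0.0181, 0, 0],
])

```text
t: 17.62
eef_pos: [513.1, 240.5, 276.6]
tcp_rot: [3.141, -0.001, 0.249]
ft_force: [-2.4, 2.0, 9.5]
opening: 0.162
grip_force: 30.0
```

Call:
carry_out([
  [0, -0.0015, 0.0043, 0, 0],
  [0, -0.0035, 0.0084, 0, 0],
  [0, -0.006, 0.0122, 0, 0],
  [0, -0.0091, 0.0157, 0, 0],
])

```text
t: 18.12
eef_pos: [510.9, 249.3, 261.0]
tcp_rot: [3.141, -0.001, 0.249]
ft_force: [-2.4, 0.0, 12.2]
opening: 0.161
grip_force: 30.0
```

Call:
carry_out([
  [0, -0.0034, 0.003, 0, 0],
  [0, -0.0072, 0.0056, 0, 0],
  [0, -0.0114, 0.0076, 0, 0],
  [0, -0.0157, 0.0091, 0, 0],
])

```text
t: 18.62
eef_pos: [507.1, 264.3, 251.9]
tcp_rot: [3.141, -0.0, 0.249]
ft_force: [-1.4, -3.7, 12.0]
opening: 0.16
grip_force: 30.0
```

Call:
carry_out([
  [0, -0.0045, 0.0009, 0, 0],
  [0, -0.0091, 0.0012, 0, 0],
  [0, -0.0136, 0.0009, 0, 0],
  [0, -0.0181, 0, 0, 0],
])

```text
t: 19.12
eef_pos: [502.8, 281.6, 251.6]
tcp_rot: [3.14, -0.0, 0.249]
ft_force: [1.0, -6.1, 7.1]
opening: 0.162
grip_force: 30.0
```

Call:
carry_out([
  [0, -0.0043, -0.0015, 0, 0],
  [0, -0.0084, -0.0035, 0, 0],
  [0, -0.0122, -0.006, 0, 0],
  [0, -0.0157, -0.0091, 0, 0],
])

```text
t: 19.62
eef_pos: [498.9, 296.9, 260.3]
tcp_rot: [3.14, 0.0, 0.249]
ft_force: [2.5, -5.7, 1.4]
opening: 0.159
grip_force: 30.0
```

Call:
carry_out([
  [0, -0.003, -0.0034, 0, 0],
  [0, -0.0056, -0.0072, 0, 0],
  [0, -0.0076, -0.0114, 0, 0],
  [0, -0.0091, -0.0157, 0, 0],
])

```text
t: 20.12
eef_pos: [496.5, 306.2, 276.4]
tcp_rot: [3.141, -0.0, 0.249]
ft_force: [3.1, -5.0, 0.8]
opening: 0.163
grip_force: 30.0
```

Call:
carry_out([
  [0, -0.0009, -0.0045, 0, 0],
  [0, -0.0012, -0.0091, 0, 0],
  [0, -0.0009, -0.0136, 0, 0],
  [0, 0, -0.0181, 0, 0],
])

```text
t: 20.62
eef_pos: [496.4, 306.3, 294.5]
tcp_rot: [3.142, -0.0, 0.249]
ft_force: [3.8, -2.3, -2.3]
opening: 0.158
grip_force: 30.0
```

Call:
carry_out([
  [0, 0.0015, -0.0043, 0, 0],
  [0, 0.0035, -0.0084, 0, 0],
  [0, 0.006, -0.0122, 0, 0],
  [0, 0.0091, -0.0157, 0, 0],
])

```text
t: 21.12
eef_pos: [498.6, 297.5, 310.3]
tcp_rot: [-3.141, -0.0, 0.249]
ft_force: [4.1, 1.8, -1.9]
opening: 0.16
grip_force: 30.0
```

Call:
carry_out([
  [0, 0.0034, -0.003, 0, 0],
  [0, 0.0072, -0.0056, 0, 0],
  [0, 0.0114, -0.0076, 0, 0],
  [0, 0.0157, -0.0091, 0, 0],
])

```text
t: 21.62
eef_pos: [502.4, 282.2, 319.5]
tcp_rot: [-3.141, -0.001, 0.249]
ft_force: [1.8, 4.5, -0.3]
opening: 0.16
grip_force: 30.0
```

Call:
carry_out([
  [0, 0.0045, -0.0009, 0, 0],
  [0, 0.0091, -0.0012, 0, 0],
  [0, 0.0136, -0.0009, 0, 0],
  [0, 0.0181, 0, 0, 0],
])

```text
t: 22.12
eef_pos: [506.9, 264.7, 319.7]
tcp_rot: [-3.141, -0.001, 0.248]
ft_force: [1.4, 5.5, 3.1]
opening: 0.16
grip_force: 30.0
```

```bash
cat > fit.py <<'E'
from h import *
D=np.array([[510.9,249.3,310.4,-2.6,3.8,6.9],[513.1,240.5,294.6,-1.1,3.1,7.8],[513.1,240.5,276.6,-2.4,2,9.5],[510.9,249.3,261,-2.4,0,12.2],[507.1,264.3,251.9,-1.4,-3.7,12],[502.8,281.6,251.6,1,-6.1,7.1],[498.9,296.9,260.3,2.5,-5.7,1.4],[496.5,306.2,276.4,3.1,-5,.8],[496.4,306.3,294.5,3.8,-2.3,-2.3],[498.6,297.5,310.3,4.1,1.8,-1.9],[502.4,282.2,319.5,1.8,4.5,-.3],[506.9,264.7,319.7,1.4,5.5,3.1]])
y=w2r(D[:,:2])[:,1];z=D[:,2]
A=np.c_[2*y,2*z,np.ones(len(y))];s=np.linalg.lstsq(A,y**2+z**2,rcond=None)[0];r=np.sqrt(s[2]+s[0]**2+s[1]**2);print("centre",s[:2],"r",r)
a=np.arctan2(-(y-s[0]),z-s[1]);Fy=D[:,3:5]@RR[:,1];Fz=D[:,5]
rh=np.c_[-np.sin(a),np.cos(a)];th=np.c_[-np.cos(a),-np.sin(a)]
Ft=Fy*th[:,0]+Fz*th[:,1];Fr=Fy*rh[:,0]+Fz*rh[:,1]
print(np.round(np.c_[np.degrees(a)%360,-Ft*.035,Fr],3))
o=np.ones(len(a));Z=0*o
# unknown Cy,Cz,D,S,C,q : Ft=C.t-(D+S sin+C cos)/.035 ; Fr=C.r+q
def go(i):
    M=np.r_[np.c_[th,-o,-np.sin(a),-np.cos(a),Z][i],np.c_[rh,Z,Z,Z,o][i]]
    b=np.r_[Ft[i],Fr[i]];x,res,_,_=np.linalg.lstsq(M,b,rcond=None)
    # push=D-A sin(a+d): S=-A cos d, C=-A sin d
    d=np.arctan2(-x[4],-x[3]);print("C",x[:2],"drag",x[2]*.035,"A",np.hypot(x[3],x[4])*.035,"delta",np.degrees(d),"target a",(180-np.degrees(d))%360,"rms",np.std(M@x-b))
go(slice(None));go(slice(0,None,2));go(slice(1,None,2))
f=np.linalg.lstsq(np.c_[o,np.sin(a),np.cos(a)],-Ft*.035,rcond=None)[0];print("plain",f[0],np.hypot(f[1],f[2]),(180-np.degrees(np.arctan2(-f[2],-f[1])))%360)
E
python3 fit.py
```

```text
centre [ -0.33544924 285.67767941] r 35.07759154695768
[[ 4.51470e+01  2.78000e-01  1.80000e+00]
 [ 7.52630e+01  2.93000e-01 -1.18400e+00]
 [ 1.04982e+02  2.98000e-01 -4.90100e+00]
 [ 1.34801e+02  2.88000e-01 -9.01800e+00]
 [ 1.64487e+02  2.22000e-01 -1.06970e+01]
 [ 1.93927e+02  1.49000e-01 -8.37300e+00]
 [ 2.23686e+02  1.22000e-01 -5.25400e+00]
 [ 2.54670e+02  2.50000e-02 -5.62300e+00]
 [ 2.84560e+02  5.00000e-02 -3.64500e+00]
 [ 3.14684e+02  6.50000e-02 -8.17000e-01]
 [ 3.44892e+02  1.35000e-01  7.31000e-01]
 [ 1.47200e+01  1.96000e-01  1.73200e+00]]
C [-0.30559919  5.49791639] drag 0.1763515127380972 A 0.05854706595877737 delta 1.6267090174177317 target a 178.37329098258226 rms 0.9155193891949399
C [-0.25007169  5.42992787] drag 0.18355023897922795 A 0.06546244128649552 delta 2.4960862068434553 target a 177.50391379315656 rms 1.0917989020876036
C [-0.36104449  5.56669978] drag 0.16916721693019512 A 0.05172435997295216 delta 0.4508617989690975 target a 179.5491382010309 rms 0.6251618969345165
plain 0.1763515127380975 0.13447265361775454 5.272899169506246
```

Drag 0.176 N·m and amplitude 0.134 N·m both fall in the given ranges. The heavy side is down at a crank angle of about 5°, and the crank now stands at 14.7°, so I turn it back about 10°.

Call:
carry_out([
  [0, -0.003, -0.0005, 0, 0],
  [0, -0.005, -0.0008, 0, 0],
  [0, -0.007, -0.001, 0, 0],
  [0, -0.007, -0.001, 0, 0],
  [0, -0.007, -0.001, 0, 0],
  [0, -0.007, -0.001, 0, 0],
  [0, -0.007, -0.001, 0, 0],
])

```text
t: 23.0
eef_pos: [505.3, 271.1, 320.6]
tcp_rot: [3.141, -0.001, 0.249]
ft_force: [3.7, -2.7, 5.4]
opening: 0.16
grip_force: 30.0
```

Run:
```python
from h import *
p,d=env.read_camera("side")
b=cv2.resize(p[90:290,180:380],None,fx=2.5,fy=2.5,interpolation=cv2.INTER_CUBIC)
cv2.imwrite("pics/s5.png",b[:,:,::-1]); s=env.state()
print(s["eef_pos"],np.degrees(np.arctan2(-(w2r(s["eef_pos"][:2])[1]+.335),s["eef_pos"][2]-285.68)),s["grip_force"],s["qvel"],s["ft_force"])
```

```text
[505.31442989 271.07795974 320.61233112] 3.8763440672564617 30.000455304980278 [ 0.00056498  0.00035436 -0.00067478 -0.00058761 -0.00074885  0.0016636 ] [ 4.46491419 -3.47291323  5.44498794]
```

View pics/s5.png

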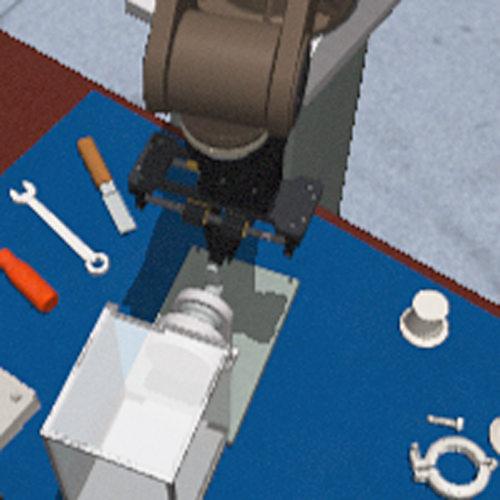

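The picture shows the cover lying back at (140,400), the scraper flat at (105,185), the handle held at the top of its circle at about (212,265), and the bystanders where they were. I'm handing it in.

```bash
python3 -c "
from cell import env
print(env.job_done())"
```

```text
the job is handed in; nothing more can be done
None
```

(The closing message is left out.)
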